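Hang the two paint kettles on the hook stands

ROBOT

A 6-joint arm with a two-finger parallel gripper is mounted at the origin on the work surface. World frame = base frame: x ahead of the robot, y to its left, z up, the work surface at z = 0. Lengths are in mm, angles in rad, forces in N, time in s.
With the tool pointing down it reaches from about 350 to 725 mm from the base axis. Payload 4.3 kg.
Tool frame: the origin (TCP) lies midway between the tips of the shut fingers; the grasp point (between the pads) lies pinch_z behind it (pinch_z is the distance from the TCP to the grasp point, in mm); z points along the fingers, y is the line along which they close (so a half turn about z gives the same grasp; the last joint's range is limited). The gripper opens to 85 mm and grips with 20 to 120 N. Pads are 22 mm wide; open, the fingers measure 114 mm over their backs; the gripper's body (76 mm by 85 mm) begins 54 mm behind the grasp point. The pads swing forward as they close: fully open they stand 13 mm farther back than shut.
Start: joints at [0.997, 0.377, 0.081, 1.274, 0, 1.46], TCP at [257.241, 514.294, 196.229] pointing down, gripper open.
Joint ranges: [-2.72, 2.72], [-0.84, 1.66], [-1.02, 1.22], [-1.77, 2.12], [-1.37, 1.28], [-3.14, 3.14]. Speed limits (rad/s): [2.57, 2.57, 3.14, 3.14, 3.14, 3.14].

INTERFACE

Orientations are given as [roll, pitch, yaw] about the fixed x, y, z axes, in that order (R = Rz(yaw) Ry(pitch) Rx(roll)).
In Python, from workcell import get_obs, snapshot, hand_in, look_for, masks_of, pinch_z gives the robot as it stands.
- The arm moves only by the tool apply_moves, never from a script. Its argument "increments" is a list that holds one entry, the list of rows, each a list of 5 numbers: the shift along the tool's x, y, z in mm, then the turn about the tool's z in degrees, then the closure, from -1 (fully open) to 1 (shut), so that 0 is half open. In form: [[[x, y, z, turn, claw], ...]]. A call has 1 to 12 rows; each row is the pose to reach, as a shift and turn from the pose commanded when the call began, along the tool's axes at that moment; what a row does not reach only later rows make up. A row lasts 1/8 s, in which the tool goes at most 62.5 mm and 10.7 degrees, less where a joint would pass 70% of its speed; a pose out of reach is approached as far as the arm can. A call with a gripper value outside its range is refused whole. The fingers move at their own pace and stop on an object; the grip force is fixed at half the most. Time passes only in rows, so rows that repeat a pose let the fingers close. It gives the time, the measured TCP pose, the force, the opening and the grip force at its end, in the units of the state.
- get_obs(): the state, without advancing time (a new reading comes with each control period).
- snapshot(name): name is "scene" or "top" or "wrist"; returns a dict with "pixels" (384x512x3 uint8, blue, green, red), "range_z" (384x512 float32, mm along the optical axis (not along the pixel's ray), 0 where there is no reading), "K" (3x3 intrinsics, pixels), "eye" and "orientation" of the camera in the world. Camera axes: x right, y down, z forward; pixel columns grow to the right and rows downward; lengths in mm; the calibration is good to about 2 mm. A picture is of the moment at which its call begins.
- hand_in(): hands the job in; it is judged then, once.
Trained networks look in the newest picture that a camera, given by its name, has taken for a name from the list of things; names that differ only in an ending like _2 or _b are one class to them, and where a whole thing is asked for, a point or a joint stands for the part that bears it (a point fixed in the world has none). Each returns a list of dicts, best first, with "conf" (0 to 1); they miss things now and then, are a little off and sometimes report something else, mostly with a low value. They report only what shows in the picture. A call takes as long as a camera call. They do not tell look-alikes from the thing itself.
- look_for(camera, query): "at" ([x, y, z] in mm, in the coordinates of the camera as it stood for that picture, good to about 4 mm: the middle of the surface that is visible of it).
- masks_of(camera, query): "pixels" (384x512 bool, what is visible of it).
The state is a dict: "t": time; "joint_pos": joint angles; "qd": joint speeds; "tau": joint torques, N m; "tool_pos": TCP position; "orientation": TCP orientation; "wrist_force": force on the tool from outside, world axes, zero at the start; "ft_torque": the same for the moment, N m; "width": opening from 0.0 (shut) to 1.0 (fully open); "grip_force": force on a finger pad.
Only numpy, scipy, OpenCV 4.12 (cv2) and the standard library are available. Lean on these libraries where they do the work, as an engineer would, in place of code of your own. Each camera call takes 0.05 s, during which the arm holds its last target. There are 200 camera calls.

TASK

Hang both paint kettles by their bails to drain dry: the tall kettle on the hook of the high stand, the short kettle on the hook of the low stand, each with its bail down in the dip of the hook near the middle of the bail, hanging upright, still and let go. Keep the kettles upright on the way, and leave the spray cans and the jar standing where they are.

Things in the scene. Friction and masses are not known exactly. Their poses are not given: they have to be found in the camera images.
- tall_kettle: steel paint kettle: open round pail, empty, about 0.32 kg, 130 mm high, radius 40 mm at the foot, 46 mm at the rim. A stiff dark wire bail stands fixed upright over its mouth, in the kettle's plane x = 0, its legs at y = +-52 mm. Origin: centre of the underside, z up. Looks the same turned half round
- tall_kettle_bail (a point): middle of the tall kettle's bail bar, on its centre line, 192 mm above the underside. The bar is round, 12 mm thick, straight and level along the kettle's y from -42 to +42 mm; 56 mm free height below it down to the rim
- short_kettle: steel paint kettle: open round pail, empty, about 0.26 kg, 85 mm high, radius 41 mm at the foot, 46 mm at the rim. A stiff dark wire bail stands fixed upright over its mouth, in the kettle's plane x = 0, its legs at y = +-52 mm. Origin: centre of the underside, z up. Looks the same turned half round
- short_kettle_bail (a point): middle of the short kettle's bail bar, on its centre line, 147 mm above the underside. The bar is round, 12 mm thick, straight and level along the kettle's y from -42 to +42 mm; 56 mm free height below it down to the rim
- high_stand: fixed hook stand, the higher one: post 14 mm thick, 255 mm tall, on a stone block (x -20 to +80 mm, y +-60 mm, 50 mm high). Origin: foot of the post on the table, z up. One hook, a flat strap 16 mm wide and 8 mm thick, runs from the post's top along its own -x (roughly to the robot), dips in a V and turns up to a tip 118 mm before the post
- high_stand_seat (a point): seat point of the high hook: where the centre of a bail bar lies when it rests in the dip, 93 mm in front of the post (stand's -x), 247 mm above the table. The hook's tip ends 14 mm above this point and 26 mm in front of it; the hook's underside is 16 mm below it at the dip and about level with it at the post
- low_stand: fixed hook stand, the lower one: post 14 mm thick, 195 mm tall, on a stone block (x -20 to +80 mm, y +-60 mm, 50 mm high). Origin: foot of the post on the table, z up. One hook, a flat strap 16 mm wide and 8 mm thick, runs from the post's top along its own -x (roughly to the robot), dips in a V and turns up to a tip 118 mm before the post
- low_stand_seat (a point): seat point of the low hook: where the centre of a bail bar lies when it rests in the dip, 93 mm in front of the post (stand's -x), 187 mm above the table. The hook's tip ends 14 mm above this point and 26 mm in front of it; the hook's underside is 16 mm below it at the dip and about level with it at the post
- can_a: bystander: spray paint can, 60 mm diameter, 188 mm tall with its black cap. Origin: centre of the underside. Leave it standing
- can_b: bystander: spray paint can, 60 mm diameter, 188 mm tall with its black cap. Origin: centre of the underside. Leave it standing
- can_c: bystander: spray paint can, 60 mm diameter, 188 mm tall with its black cap. Origin: centre of the underside. Leave it standing
- jar: bystander: closed glass jar, 60 mm diameter, 85 mm tall. Origin: centre of the underside. Leave it standing
Not all that is in view belongs to the job. What is shaped like the short_kettle but pink or turquoise is not meant.

How it is judged (in metres and radians):
At the end, for the whole second after the job is handed in: The middle of the tall kettle's bail bar lies within 20 mm of the high stand's seat point and that of the short kettle within 20 mm of the low stand's; both hang within 0.3 rad of upright, slower than 0.05 m/s and 0.5 rad/s (distance between tall_kettle_bail and high_stand_seat below 0.02 m and angle between each of tall_kettle, short_kettle's own z axis and vertical below 0.3 rad and linear speed of each of tall_kettle, short_kettle below 0.05 m/s and angular speed of each of tall_kettle, short_kettle below 0.5 rad/s and distance between short_kettle_bail and low_stand_seat below 0.02 m); the robot touches nothing.
It fails at once if a spray can or the jar is shifted by more than 40 mm or tipped over (distance of any of can_a, can_b, can_c, jar from where it was at the start of the episode above 0.04 m or angle between any of can_a, can_b, can_c, jar's own z axis and vertical above 0.35 rad).
It fails at once if a kettle is tipped more than 55 degrees from upright (angle between any of tall_kettle, short_kettle's own z axis and vertical above 0.96 rad).
It also fails if it takes over 72 s, if anything falls off the work surface, if the arm or the gripper's body presses on something with over 40 N, if the wrist force passes 120 N, or if a joint passes its speed limit or range.

## Working session

There is one attempt and no reset: what is moved stays moved. The work goes in short steps, Python scripts to look and compute and a tool call to move; the robot and the scene stay as the last step left them, time stands still between calls to the robot, and variables do not carry over. Pictures are saved under pics/ and viewed, at most 13 in all, crops included, and the job is handed in when it is done.

Besides the shell and the picture viewer there is one more tool, called after "Request:" by a JSON object that holds its "api" and its "payload". apply_moves: Moves the arm, as the interface text tells. Its arguments: {"type":"object","properties":{"increments":{"type":"array"}},"required":["increments"]}

```bash
mkdir -p pics; ls
cat > h.py <<'E'
import numpy as np, cv2
from workcell import *
from scipy.spatial.transform import Rotation as R
def cam(s):
    o=np.array(s["orientation"],float)
    Rm=o if o.shape==(3,3) else R.from_euler('xyz',o).as_matrix()
    return Rm,np.array(s["eye"],float)
def cloud(s):
    Rm,e=cam(s);K=np.array(s["K"]);z=s["range_z"].astype(float)
    v,u=np.mgrid[:z.shape[0],:z.shape[1]]
    p=np.stack([(u-K[0,2])/K[0,0]*z,(v-K[1,2])/K[1,1]*z,z],-1)
    P=p@Rm.T+e; P[z==0]=np.nan
    return P
E
python3 - <<'E'
from h import *
print(pinch_z() if callable(pinch_z) else pinch_z, get_obs()['orientation'],get_obs()['tool_pos'])
for c in("scene","top"):
    s=snapshot(c);cv2.imwrite(f"pics/{c}0.png",s["pixels"]);np.savez(f"{c}0.npz",**{k:np.array(v) for k,v in s.items()})
    Rm,e=cam(s);P=cloud(s);print(c,e,np.array(s["orientation"]).round(3).tolist())
    for q in("tall_kettle","short_kettle","tall_kettle_bail","short_kettle_bail","high_stand","low_stand","can_a","jar"):
        for d in look_for(c,q):
            K=s["K"];a=np.array(d["at"]);px=np.array(K)@a/a[2]
            print(q,round(d["conf"],2),(Rm@a+e).round(),px[:2].round())
E
```

```text
pics
18.700000000000003 [-3.13956566e+00 -2.09499911e-04  2.67778847e+00] [256.83219076 513.63471099 195.26649147]
scene [1940.51813381 -246.50300607 1169.84258923] [-2.189, 0.01, 1.455]
tall_kettle 0.94 [ 535. -221.   92.] [222. 208.]
short_kettle 0.85 [ 407. -602.   68.] [129. 201.]
short_kettle 0.73 [ 583. -585.   60.] [128. 230.]
short_kettle 0.7 [ 712. -453.   55.] [162. 251.]
short_kettle 0.68 [ 542. -429.   60.] [170. 220.]
short_kettle 0.59 [ 390. -424.   65.] [172. 196.]
short_kettle 0.55 [661.  70.  49.] [300. 231.]
short_kettle 0.41 [563. 360.  48.] [365. 210.]
tall_kettle_bail 0.83 [ 536. -223.   89.] [222. 209.]
tall_kettle_bail 0.65 [ 543. -430.   62.] [170. 220.]
short_kettle_bail 0.9 [ 582. -591.   61.] [127. 230.]
short_kettle_bail 0.82 [ 387. -424.   70.] [172. 195.]
short_kettle_bail 0.76 [ 542. -432.   62.] [169. 220.]
short_kettle_bail 0.62 [ 409. -601.   64.] [129. 202.]
short_kettle_bail 0.57 [ 705. -451.   61.] [162. 248.]
low_stand 0.83 [660.  68.  48.] [299. 231.]
can_a 0.97 [ 447. -103.  104.] [249. 191.]
can_a 0.91 [688. -71. 103.] [265. 228.]
can_a 0.8 [7
[... 318 characters left out ...]
4.   42.] [340. 252.]
short_kettle 0.7 [ 563. -588.   44.] [385. 200.]
short_kettle 0.57 [ 681. -449.   51.] [346. 168.]
tall_kettle_bail 0.68 [ 515. -218.   71.] [284. 210.]
short_kettle_bail 0.9 [ 371. -427.   41.] [341. 252.]
short_kettle_bail 0.78 [ 399. -608.   48.] [392. 245.]
short_kettle_bail 0.67 [ 523. -433.   44.] [342. 210.]
short_kettle_bail 0.64 [ 689. -451.   54.] [347. 166.]
short_kettle_bail 0.57 [ 560. -588.   46.] [385. 201.]
high_stand 0.81 [538. 361.  53.] [125. 201.]
low_stand 0.97 [633.  73.  50.] [205. 177.]
can_a 0.8 [694. 230. 152.] [158. 153.]
can_a 0.78 [ 414. -101.  157.] [251. 234.]
can_a 0.64 [645. -65. 159.] [242. 168.]
jar 0.81 [ 664. -311.   84.] [310. 169.]
```

View pics/scene0.png

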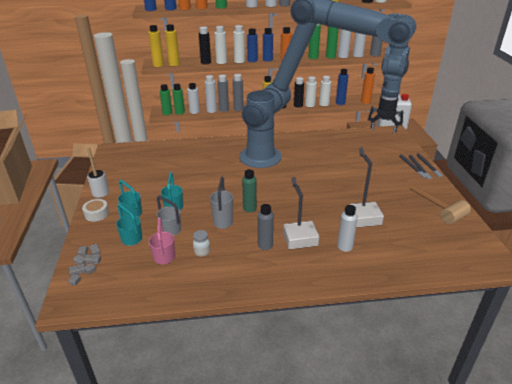

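View pics/top0.png

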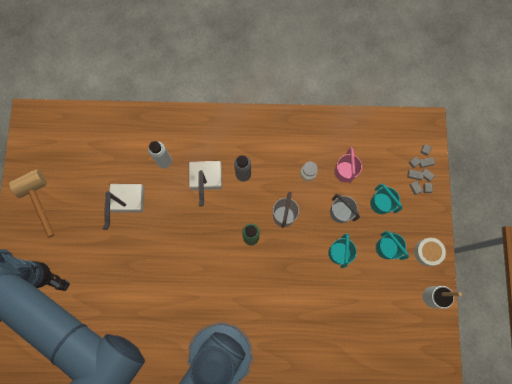

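The scene shows the steel tall kettle at (222,208) and the steel short kettle at (170,220), with pink and teal look-alikes around the short one. The high stand is at (366,190) and the low stand at (300,215). The top view agrees: tall (285,210), short (343,208), stands (120,200) and (205,177).

Run:
```python
from h import *
C={}
for c in("scene","top"):
    s=dict(np.load(f"{c}0.npz"));C[c]=(cloud(s).reshape(-1,3),s["pixels"].reshape(-1,3))
def sel(c,x,y,r,z0,z1):
    P,_=C[c];m=(np.hypot(P[:,0]-x,P[:,1]-y)<r)&(P[:,2]>z0)&(P[:,2]<z1);return P[m]
def line(Q):
    m=np.median(Q[:,:2],0);d=cv2.fitLine(Q[:,:2].astype(np.float32),cv2.DIST_HUBER,0,.01,.01).ravel()
    t=(Q[:,:2]-d[2:])@d[:2];return d.round(3),[t.min().round(),t.max().round()],(d[2:]+d[:2]*(t.min()+t.max())/2).round(1),np.degrees(np.arctan2(d[1],d[0])).round(1)
for n,x,y,z in(("tall",521,-222,192),("short",533,-430,147)):
    for c in C:
        Q=sel(c,x,y,75,z-12,z+14);print(n,c,len(Q),len(Q)>5 and (line(Q),Q[:,2].mean().round(1)))
        Q=sel(c,x,y,75,z-70,z-58)
        if len(Q)>5: (cx,cy),r=cv2.minEnclosingCircle(Q[:,:2].astype(np.float32));print("  rim",cx,cy,r)
for n,x,y,z in(("high",550,360,255),("low",648,72,195)):
    for c in C:
        Q=sel(c,x,y,140,z-35,z+25);print(n,c,len(Q),len(Q)>5 and (line(Q),Q[:,2].mean().round(1)))
        Q=sel(c,x,y,110,40,58)
        print("  block",len(Q),cv2.minAreaRect(Q[:,:2].astype(np.float32)))
for n,x,y in(("a",430,-102),("b",667,-68),("c",712,230),("jar",676,-311)):
    for c in C:
        Q=sel(c,x,y,60,60,200);print(n,c,len(Q),Q[:,:2].mean(0).round())
```

```text
tall scene 56 ((array([ 9.84000e-01, -1.76000e-01,  5.19624e+02, -2.24066e+02],
      dtype=float32), [np.float64(-58.0), np.float64(49.0)], array([ 515.1, -223.3]), np.float32(-10.1)), np.float64(192.1))
  rim 509.63604736328125 -225.4410858154297 56.661529541015625
tall top 110 ((array([ 9.83000e-01, -1.86000e-01,  5.00519e+02, -2.18135e+02],
      dtype=float32), [np.float64(-53.0), np.float64(57.0)], array([ 502.6, -218.5]), np.float32(-10.7)), np.float64(195.3))
  rim 497.614013671875 -219.53245544433594 51.163978576660156
short scene 73 ((array([   0.691,    0.723,  531.77 , -434.791], dtype=float32), [np.float64(-54.0), np.float64(54.0)], array([ 531.5, -435.1]), np.float32(46.3)), np.float64(146.0))
  rim 528.401123046875 -437.1305236816406 57.826290130615234
short top 114 ((array([   0.704,    0.71 ,  522.283, -431.133], dtype=float32), [np.float64(-56.0), np.float64(57.0)], array([ 522.6, -430.8]), np.float32(45.2)), np.float64(150.5))
  rim 522.228271484375 -427.69927978515625 56.25873947143555
high scene 104 ((array([1.00000e+00, 7.00000e-03, 4.87519e+02, 3.57567e+02], dt
[... 608 characters left out ...]
[np.float64(-156.0), np.float64(60.0)], array([611.4,  17.2]), np.float32(-47.8)), np.float64(183.4))
  block 528 ((654.5195922851562, 72.27127075195312), (104.73262786865234, 119.48567962646484), 3.6039633750915527)
low top 246 ((array([  0.641,  -0.768, 613.218,   4.496], dtype=float32), [np.float64(-120.0), np.float64(95.0)], array([605.1,  14.3]), np.float32(-50.2)), np.float64(187.1))
  block 707 ((649.6124267578125, 48.61518859863281), (101.3270492553711, 170.65914916992188), 3.00343918800354)
a scene 386 [ 444. -105.]
a top 277 [ 416. -100.]
b scene 478 [683. -71.]
b top 318 [652. -65.]
c scene 495 [727. 229.]
c top 354 [697. 231.]
jar scene 159 [ 678. -313.]
jar top 186 [ 667. -307.]
```

Request:
{"api": "apply_moves", "payload": {"increments": [[[0, 0, -60, 0, -1], [0, 0, -120, 0, -1], [-40, -10, -175, 0, -1], [-90, -20, -185, 0, -1], [-140, -30, -185, 0, -1], [-179, -38, -185, 0, -1], [-179, -38, -185, 0, -1], [-179, -38, -185, 0, -1]]]}}

```text
t: 1.9
tool_pos: [400.1, 400.4, 381.2]
orientation: [3.141, -0.001, 2.678]
wrist_force: [0.9, 0.6, 0.7]
width: 1.001
grip_force: 0.0
```

```bash
cat > w.py <<'E'
from h import *
import sys
def grab(n):
    s=snapshot("wrist");o=get_obs();cv2.imwrite(f"pics/{n}.png",s["pixels"])
    np.savez(f"{n}.npz",**{k:np.array(v) for k,v in s.items()})
    print("t",o["t"],np.round(o["tool_pos"],1),np.round(o["orientation"],4),"eye",np.round(s["eye"],1),"w",o["width"],"F",np.round(o["wrist_force"],1))
    return s,cloud(s).reshape(-1,3),o
def sel(P,x,y,r,z0,z1):
    m=(np.hypot(P[:,0]-x,P[:,1]-y)<r)&(P[:,2]>z0)&(P[:,2]<z1);return P[m]
def line(Q):
    d=cv2.fitLine(Q[:,:2].astype(np.float32),cv2.DIST_HUBER,0,.01,.01).ravel();t=(Q[:,:2]-d[2:])@d[:2]
    a,b=np.percentile(t,[1,99]);return "n",len(Q),"ends",(d[2:]+d[:2]*a).round(1),(d[2:]+d[:2]*b).round(1),"mid",(d[2:]+d[:2]*(a+b)/2).round(1),"ang",np.degrees(np.arctan2(d[1],d[0])).round(1),"z",np.percentile(Q[:,2],[5,50,95]).round(1)
E
python3 - <<'E'
from w import *
s,P,o=grab("wr1")
Q=sel(P,470,362,85,215,280);print(len(Q))
if len(Q)>9: print(line(Q))
Q=sel(P,540,362,120,42,58)
if len(Q)>9: print(len(Q),cv2.minAreaRect(Q[:,:2].astype(np.float32)))
E
```

```text
t 1.95 [399.7 400.7 381.3] [ 3.1413e+00 -4.0000e-04  2.6786e+00] eye [340.4 430.  559.2] w 0.9978314846141202 F [ 0.2 -0.   1. ]
1889
('n', 1889, 'ends', array([409. , 362.9]), array([530.3, 365.3]), 'mid', array([469.6, 364.1]), 'ang', np.float32(1.1), 'z', array([240.7, 252.5, 258.1]))
2628 ((555.7720947265625, 364.2479248046875), (99.2715072631836, 119.98574829101562), 0.6306516528129578)
```

View pics/wr1.png

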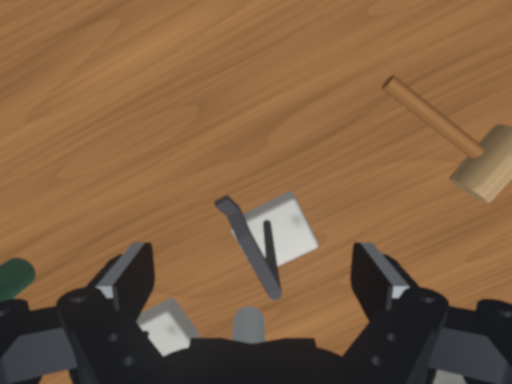

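The hook is clear in the wrist picture: tip near (228,203), post end near (275,293). That puts the high seat at about (433,363) with yaw 1°. Next is the low stand.

Request:
{"api": "apply_moves", "payload": {"increments": [[[-40, -38, 0, 0, -1], [-80, -75, 0, 0, -1], [-120, -113, 0, 0, -1], [-160, -150, 0, 0, -1], [-200, -188, 0, 0, -1], [-233, -219, 0, 0, -1], [-233, -219, 0, 0, -1], [-233, -219, 0, 0, -1]]]}}

```text
t: 2.95
tool_pos: [510.3, 101.3, 381.4]
orientation: [3.141, -0.0, 2.679]
wrist_force: [0.0, -0.1, 0.4]
width: 1.0
grip_force: 0.0
```

Run:
```python
from w import *
s,P,o=grab("wr2")
Q=sel(P,565,70,85,155,220);print(len(Q))
if len(Q)>9: print(line(Q))
Q=sel(P,640,70,110,42,58)
if len(Q)>9: print(len(Q),cv2.minAreaRect(Q[:,:2].astype(np.float32)))
```

```text
t 3.0 [510.2 101.6 381.4] [ 3.1410e+00 -2.0000e-04  2.6799e+00] eye [450.6 130.8 559.3] w 1.0012015985173925 F [0.3 0.3 0.2]
1434
('n', 1434, 'ends', array([502. ,  67.8]), array([622.5,  75. ]), 'mid', array([562.3,  71.4]), 'ang', np.float32(3.4), 'z', array([181.1, 192.6, 198.4]))
3137 ((649.65771484375, 48.05610275268555), (98.86068725585938, 175.02572631835938), 3.1209661960601807)
```

Request:
{"api": "apply_moves", "payload": {"increments": [[[-28, -48, 0, -3, -1], [-56, -96, 0, -6, -1], [-84, -144, 0, -9, -1], [-112, -192, 0, -12, -1], [-140, -240, 0, -14, -1], [-163, -281, 0, -16, -1], [-163, -281, 0, -16, -1], [-163, -281, 0, -16, -1]]]}}

```text
t: 4.0
tool_pos: [531.2, -222.5, 381.3]
orientation: [3.141, 0.0, 2.959]
wrist_force: [-0.1, 0.2, 0.2]
width: 0.999
grip_force: 0.0
```

Run:
```python
from w import *
s,P,o=grab("wr3")
Q=sel(P,509,-221,80,180,206);print(line(Q))
Q=sel(P,509,-221,80,188,206);print(line(Q))
Q=sel(P,533,-430,80,135,160);print(len(Q), len(Q)>20 and line(Q))
```

```text
t 4.05 [ 531.2 -222.2  381.6] [3.1411e+00 5.0000e-04 2.9594e+00] eye [ 465.5 -210.9  559.3] w 0.9983582602447564 F [-0.2 -0.6  0.7]
('n', 1090, 'ends', array([ 449. , -209.8]), array([ 556.8, -229.9]), 'mid', array([ 502.9, -219.8]), 'ang', np.float32(-10.6), 'z', array([186. , 197.1, 199.1]))
('n', 1011, 'ends', array([ 454.3, -210.8]), array([ 552.2, -229. ]), 'mid', array([ 503.3, -219.9]), 'ang', np.float32(-10.5), 'z', array([192.5, 197.2, 199.1]))
880 ('n', 880, 'ends', array([ 484.2, -468.1]), array([ 562. , -392.1]), 'mid', array([ 523.1, -430.1]), 'ang', np.float32(44.3), 'z', array([139.6, 151.8, 154.1]))
```

View pics/wr3.png

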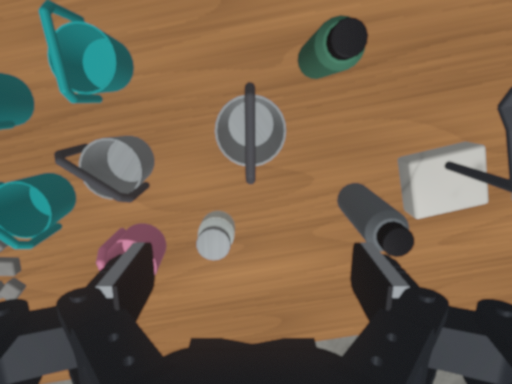

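The kettle's bail is a clean bar at (250,130), running along the tool's x. I'll grip it 28 mm off its middle.

Request:
{"api": "apply_moves", "payload": {"increments": [[[0, -3, 50, 0, -1], [0, -3, 100, 0, -1], [0, -3, 150, 0, -1], [0, -3, 190, 0, -1], [0, -3, 208, 0, -1], [0, -3, 208, 0, -1], [0, -3, 208, 0, 1], [0, -3, 208, 0, 1], [0, -3, 208, 0, 1], [0, -3, 208, 0, 1], [0, -3, 208, 0, 1], [0, -3, 208, 0, 1]]]}}

```text
t: 5.55
tool_pos: [530.2, -227.1, 173.1]
orientation: [3.141, -0.0, 2.957]
wrist_force: [0.3, -0.2, -0.6]
width: -0.003
grip_force: 0.0
```

Request:
{"api": "apply_moves", "payload": {"increments": [[[0, 0, 0, 0, 1], [0, 0, -10, 0, 1], [0, 0, -30, 0, 1], [0, 0, -50, 0, 1], [0, 0, -50, 0, 1]]]}}

```text
t: 6.18
tool_pos: [531.6, -227.8, 225.5]
orientation: [-3.14, 0.004, 2.957]
wrist_force: [0.0, -1.2, 0.5]
width: -0.003
grip_force: 0.0
```

Run:
```python
from w import *
s,P,o=grab("wr4")
z=o["tool_pos"][2]+18.7
Q=sel(P,503,-220,80,z-20,z+15);print(o["grip_force"],line(Q))
```

```text
t 6.225 [ 531.  -227.4  224.1] [-3.1410e+00  2.2000e-03  2.9571e+00] eye [ 465.2 -215.6  403.1] w 0.004101861204458502 F [0.1 0.  0.2]Traceback (most recent call last):
  File "<stdin>", line 4, in <module>
  File "w.py", line 11, in line
    d=cv2.fitLine(Q[:,:2].astype(np.float32),cv2.DIST_HUBER,0,.01,.01).ravel();t=(Q[:,:2]-d[2:])@d[:2]
      ~~~~~~~~~~~^^^^^^^^^^^^^^^^^^^^^^^^^^^^^^^^^^^^^^^^^^^^^^^^^^^^^
cv2.error: OpenCV(4.12.0) /io/opencv/modules/imgproc/src/linefit.cpp:50: error: (-215:Assertion failed) count > 0 in function 'fitLine2D_wods'
```

View pics/wr4.png

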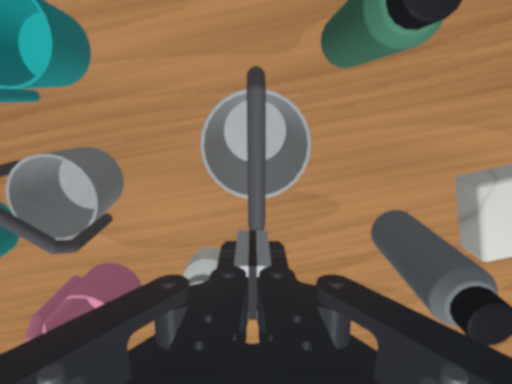

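The fingers shut at (258,240) with nothing between them, while the kettle still stands at (256,140). I'll measure the bail again from here to see why.

Run:
```python
from w import *
s=dict(np.load("wr4.npz"));P=cloud(s).reshape(-1,3)
for a,b in((120,140),(140,180),(180,206)):
    Q=sel(P,503,-222,70,a,b);print(a,line(Q))
Q=sel(P,531,-227,45,150,330);print(len(Q),np.percentile(Q[:,2],[1,50,99]))
C=cloud(s);
for v in range(60,280,12):print(v,C[v,257].round(0),end=';')
```

```text
120 ('n', 1662, 'ends', array([ 499.2, -264.7]), array([ 515.8, -177. ]), 'mid', array([ 507.5, -220.8]), 'ang', np.float32(79.3), 'z', array([121.6, 129.7, 131.3]))
140 ('n', 15, 'ends', array([ 447.6, -215.9]), array([ 449. , -204.7]), 'mid', array([ 448.3, -210.3]), 'ang', np.float32(82.7), 'z', array([178.2, 179.7, 180. ]))
180 ('n', 2961, 'ends', array([ 448.8, -210.5]), array([ 549.9, -228.8]), 'mid', array([ 499.4, -219.6]), 'ang', np.float32(-10.3), 'z', array([187.9, 197.1, 198.9]))
18601 [194.89648941 315.97232499 329.74481599]
60 [ 425. -203.    1.];72 [ 450. -210.  186.];84 [ 458. -211.  197.];96 [ 464. -213.  198.];108 [ 471. -214.  197.];120 [ 478. -215.  198.];132 [ 485. -217.  198.];144 [ 493. -218.  198.];156 [ 500. -219.  199.];168 [ 507. -221.  199.];180 [ 515. -222.  198.];192 [ 523. -223.  197.];204 [ 531. -225.  199.];216 [ 539. -226.  198.];228 [ 548. -228.  197.];240 [ 522. -224.  275.];252 [ 522. -224.  287.];264 [ 522. -224.  297.];276 [ 526. -225.  298.];
```

Run:
```python
from w import *
for n,t in(("wr3",(531.2,-222.4,381.4)),("wr4",(531,-227.4,224.1))):
    s=dict(np.load(n+".npz"));C=cloud(s);D=C-np.array(t)
    yaw=2.958;X=np.array([np.cos(yaw),np.sin(yaw),0]);Y=np.array([np.sin(yaw),-np.cos(yaw),0])
    m=(np.abs(D@X)<60)&(np.abs(D@Y)<70)&(D[...,2]>-25)
    q=np.stack([D@X,D@Y,-D[...,2]],-1)[m]
    print(n,len(q),"tool z max",np.percentile(q[:,2],[50,95,99,99.9]).round(1))
    k=q[q[:,2]>np.percentile(q[:,2],97)];print(k.min(0).round(),k.max(0).round(),np.median(k,0).round(1))
    v,u=np.where(m); 
    for vv in range(190,300,10):print(vv,q[(v==vv)][:,2].max().round() if (v==vv).any() else None,end=' ')
    print(s["K"][0,0],s["eye"],s["orientation"])
print(get_obs()["joint_pos"])
```

```text
wr3 38374 tool z max [-105.7  -64.6  -53.8  -49.4]
[-13. -56. -60.] [ 11.  56. -48.] [  3.3 -42.6 -55.4]
190 None 200 None 210 None 220 None 230 None 240 None 250 -49.0 260 -48.0 270 -48.0 280 -50.0 290 -53.0 329.9467048700038 [ 465.5079948  -210.88234972  559.25469974] [ 2.87138989e+00 -1.01509585e-03  1.38762010e+00]
wr4 43366 tool z max [-110.   -74.   -49.2   24.7]
[-13. -14. -62.] [59. 13. 25.] [  9.3   0.2 -52.7]
190 25.0 200 25.0 210 25.0 220 25.0 230 None 240 -51.0 250 -52.0 260 -61.0 270 -74.0 280 -74.0 290 -73.0 329.9467048700038 [ 465.2462065  -215.55434345  403.13059106] [2.86727866e+00 1.04952752e-03 1.38594804e+00]
[-5.14518669e-01  3.76293406e-01  1.51125292e-01  1.34332547e+00
  1.10679916e-04 -3.30026062e-01]
```

The picture shows the real shut fingertips about 49 mm behind the reported TCP: they shut at z≈221, above the bail at 198. I'll allow for that and descend in stages, watching the force.

Request:
{"api": "apply_moves", "payload": {"increments": [[[0, 2, 0, 0, -1], [0, 2, 0, 0, -1], [0, 2, 0, 0, -1], [0, 2, 0, 0, -1], [0, 2, 25, 0, -1], [0, 2, 50, 0, -1], [0, 2, 65, 0, -1], [0, 2, 80, 0, -1], [0, 2, 80, 0, -1]]]}}

```text
t: 7.35
tool_pos: [529.9, -224.7, 142.1]
orientation: [3.141, -0.002, 2.957]
wrist_force: [-0.4, -0.1, 0.6]
width: 1.004
grip_force: 0.0
```

Run:
```python
from w import *
s,P,o=grab("wr5")
print(o["tool_pos"]);C=cloud(s)
D=C-np.array(o["tool_pos"]);yaw=o["orientation"][2];X=np.array([np.cos(yaw),np.sin(yaw),0]);Y=np.array([np.sin(yaw),-np.cos(yaw),0])
for sg in(-1,1):
    m=(np.abs(D@X)<40)&(sg*(D@Y)>20)&(sg*(D@Y)<70)&(D[...,2]<75)&(D[...,2]>25)
    q=D[m];print(sg,q[:,2].min(),np.percentile(q[:,2],1))
```

```text
t 7.4 [ 530.5 -225.   143.1] [ 3.1413e+00 -5.0000e-04  2.9570e+00] eye [ 464.6 -213.   320.2] w 0.9971817290497395 F [ 0.6 -0.6  0.5]
[ 530.46459771 -224.98187107  143.05322173]
-1 47.02126288274627 48.552316049154754
1 47.03440751889383 48.52992021925537
```

View pics/wr5.png

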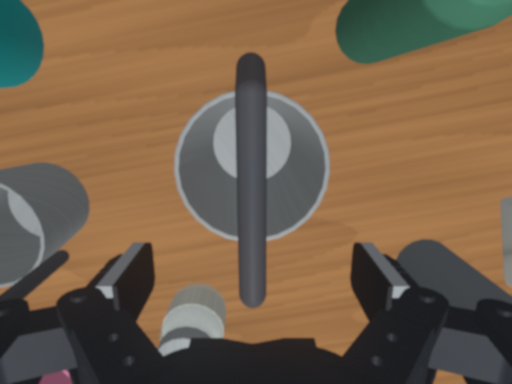

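Request:
{"api": "apply_moves", "payload": {"increments": [[[0, 0, 15, 0, -1], [0, 0, 15, 0, -1], [0, 0, 15, 0, 1], [0, 0, 15, 0, 1], [0, 0, 15, 0, 1], [0, 0, 15, 0, 1], [0, 0, 15, 0, 1], [0, 0, 15, 0, 1]]]}}

```text
t: 8.4
tool_pos: [531.0, -225.1, 128.5]
orientation: [3.141, 0.001, 2.957]
wrist_force: [0.6, 0.5, 1.4]
width: 0.119
grip_force: 58.3
```

Request:
{"api": "apply_moves", "payload": {"increments": [[[0, 0, -5, 0, 1], [0, 0, -20, 0, 1], [0, 0, -45, 0, 1], [0, 0, -70, 0, 1], [0, 0, -95, 0, 1], [0, 0, -120, 0, 1], [0, 0, -145, 0, 1], [0, 0, -170, 0, 1], [0, 0, -195, 0, 1], [0, 0, -212, 0, 1], [0, 0, -220, 0, 1], [0, 0, -220, 0, 1]]]}}

```text
t: 9.9
tool_pos: [530.8, -225.2, 348.6]
orientation: [-3.141, 0.001, 2.957]
wrist_force: [0.8, -0.1, -5.5]
width: 0.119
grip_force: 58.4
```

Run:
```python
from w import *
s,P,o=grab("wr6")
z=o["tool_pos"][2]+64
for a,b in((-8,12),(-30,30)):
    Q=sel(P,503,-220,80,z+a,z+b);print(line(Q)) if len(Q)>9 else print(len(Q))
d=Q-np.array(o["tool_pos"]);yaw=o["orientation"][2];x=d@np.array([np.cos(yaw),np.sin(yaw),0])
for i in range(10,90,10):
    k=(x>i)&(x<i+10);print(i,len(x[k]),np.percentile(d[k,2],[10,50,90]).round(1) if k.any() else '')
```

```text
t 9.95 [ 530.6 -225.1  347.9] [ 3.1414e+00 -3.0000e-04  2.9571e+00] eye [ 465.  -213.3  526.6] w 0.11768260135114404 F [ 0.1  0.3 -4. ]
('n', 10280, 'ends', array([ 451.9, -210.9]), array([ 545.3, -228.3]), 'mid', array([ 498.6, -219.6]), 'ang', np.float32(-10.5), 'z', array([408.1, 416.9, 420.9]))
('n', 19868, 'ends', array([ 450.3, -210.6]), array([ 543.7, -228.1]), 'mid', array([ 497. , -219.3]), 'ang', np.float32(-10.6), 'z', array([404. , 418.5, 440.9]))
10 5427 [68.6 85.9 92.4]
20 864 [66.9 69.3 70.5]
30 911 [66.9 69.2 70.4]
40 988 [66.5 69.  70.2]
50 1065 [66.5 68.9 70. ]
60 1126 [66.3 68.7 69.9]
70 999 [58.9 65.  69. ]
80 325 [51.7 54.7 57.8]
```

View pics/wr6.png

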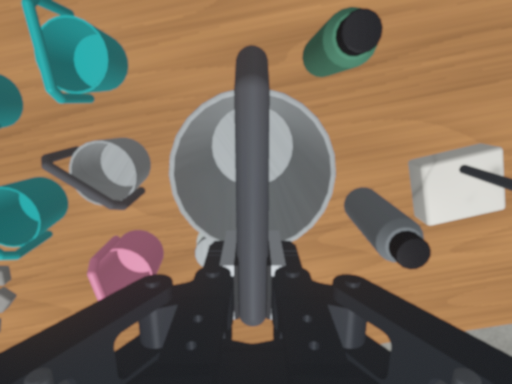

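The kettle hangs level from the fingers, with the bail's centre line 64 mm above the reported TCP and its middle 28 mm along tool +x. I'll carry it high to the front of the high hook.

Request:
{"api": "apply_moves", "payload": {"increments": [[[6, 10, 0, 2, 1], [18, 31, 0, 5, 1], [37, 62, 0, 10, 1], [61, 103, 0, 16, 1], [85, 144, 0, 22, 1], [110, 185, 0, 28, 1], [137, 231, 0, 35, 1], [165, 277, 0, 42, 1], [192, 323, 0, 49, 1], [220, 369, 0, 56, 1], [238, 400, 0, 61, 1], [244, 410, 0, 62, 1]]]}}

```text
t: 11.45
tool_pos: [364.2, 224.3, 347.3]
orientation: [-3.14, -0.0, 1.877]
wrist_force: [0.6, 0.6, -2.9]
width: 0.121
grip_force: 58.5
```

Request:
{"api": "apply_moves", "payload": {"increments": [[[15, -1, 0, 2, 1], [40, -2, 0, 6, 1], [70, -4, 0, 10, 1], [100, -5, 0, 14, 1], [115, -6, 0, 16, 1], [119, -6, 0, 16, 1], [119, -6, 15, 16, 1], [119, -6, 45, 16, 1], [119, -6, 80, 16, 1], [119, -6, 110, 16, 1], [119, -6, 127, 16, 1], [119, -6, 133, 16, 1]]]}}

```text
t: 12.95
tool_pos: [323.7, 332.9, 213.6]
orientation: [-3.139, 0.002, 1.595]
wrist_force: [0.4, 0.3, -4.4]
width: 0.123
grip_force: 58.5
```

Run:
```python
from w import *
s,P,o=grab("wr7")
t=o["tool_pos"];z=t[2]+64;print(o["wrist_force"],o["grip_force"])
Q=sel(P,t[0],t[1]+48,42,z-9,z+12);print("bar",line(Q))
Q=sel(P,470,363,75,215,275);print("hook",line(Q) if len(Q)>20 else len(Q))
```

```text
t 13.0 [324.  333.2 213.7] [-3.1396e+00  1.9000e-03  1.5953e+00] eye [323.1 400.2 391.5] w 0.1214026772481642 F [-0.6  0.6 -4.6]
[-0.57065104  0.56271455 -4.60499653] 58.45921070314944
bar ('n', 8025, 'ends', array([322.5, 413.7]), array([324.4, 340.2]), 'mid', array([323.4, 377. ]), 'ang', np.float32(-88.6), 'z', array([273.3, 281.6, 284. ]))
hook ('n', 2366, 'ends', array([407.7, 364. ]), array([443.3, 362.9]), 'mid', array([425.5, 363.5]), 'ang', np.float32(-1.7), 'z', array([240. , 245.3, 260.1]))
```

View pics/wr7.png

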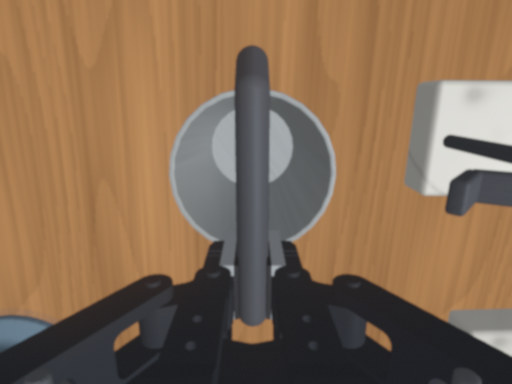

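Bar and hook tip (462,190) line up. Now I'll slide the bail over the hook and lower it.

Request:
{"api": "apply_moves", "payload": {"increments": [[[0, 5, -2, 0, 1], [0, 18, -2, 0, 1], [0, 35, -2, 0, 1], [0, 55, -2, 0, 1], [0, 75, -2, 0, 1], [0, 93, -2, 0, 1], [0, 105, -2, 0, 1], [0, 109, -2, 0, 1], [0, 109, -2, 0, 1], [0, 109, 8, 0, 1], [0, 109, 18, 0, 1], [0, 109, 25, 0, 1]]]}}

```text
t: 14.5
tool_pos: [432.7, 336.9, 189.0]
orientation: [-3.14, 0.001, 1.596]
wrist_force: [-0.2, -0.3, -4.1]
width: 0.12
grip_force: 58.5
```

Request:
{"api": "apply_moves", "payload": {"increments": [[[0, 0, 3, 0, 1], [0, 0, 5, 0, 1], [0, 0, 6, 0, 1], [0, 0, 6, 0, 1]]]}}

```text
t: 15.0
tool_pos: [433.8, 337.3, 184.4]
orientation: [3.141, -0.0, 1.596]
wrist_force: [0.1, -0.9, -3.5]
width: 0.121
grip_force: 58.5
```

Run:
```python
from w import *
s,P,o=grab("wr8")
t=o["tool_pos"];z=t[2]+64;print(o["wrist_force"],o["grip_force"])
Q=sel(P,t[0],t[1]+48,40,z-5,z+12);print("bar",line(Q))
```

```text
t 15.05 [433.8 337.3 184.4] [ 3.1411e+00 -3.0000e-04  1.5956e+00] eye [432.6 404.1 362.4] w 0.12301961365707807 F [-0.2  0.  -4.6]
[-0.24602691  0.01115196 -4.63285019] 58.520534068811685
bar ('n', 13418, 'ends', array([431.7, 414.8]), array([436.3, 346.8]), 'mid', array([434. , 380.8]), 'ang', np.float32(-86.1), 'z', array([245.5, 252. , 258.3]))
```

Request:
{"api": "apply_moves", "payload": {"increments": [[[0, 0, 1, 0, 1], [0, 0, 2, 0, 1], [0, 0, 2, 0, 1]]]}}

```text
t: 15.42
tool_pos: [434.0, 337.2, 183.6]
orientation: [3.14, -0.001, 1.596]
wrist_force: [-2.2, -3.0, 5.5]
width: 0.121
grip_force: 59.3
```

Contact: the weight has come off. I'll release slowly and retract.

Request:
{"api": "apply_moves", "payload": {"increments": [[[0, 0, -1, 0, 0.6], [0, 0, -1, 0, 0.3], [0, 0, -1, 0, 0], [0, 0, -1, 0, -0.5], [0, 0, -1, 0, -1], [0, 0, -1, 0, -1], [0, 0, -1, 0, -1], [0, 0, -20, 0, -1], [0, 0, -50, 0, -1], [0, 0, -90, 0, -1], [0, 0, -140, 0, -1], [0, 0, -190, 0, -1]]]}}

```text
t: 16.92
tool_pos: [433.3, 337.0, 373.8]
orientation: [3.141, -0.0, 1.596]
wrist_force: [0.9, 0.2, -0.1]
width: 1.001
grip_force: 0.0
```

Run:
```python
from w import *
s,P,o=grab("wr9")
Q=sel(P,433,363,65,240,265);print(line(Q))
Q=sel(P,433,363,55,170,200);print("rim z",np.percentile(Q[:,2],[5,50,95]), cv2.minEnclosingCircle(Q[:,:2].astype(np.float32)))
```

```text
t 16.975 [434.7 337.7 380.7] [ 3.1324 -0.0053  1.5956] eye [432.2 403.8 551.8] w 1.0003043902226765 F [-0.8 -0.6  4.3]
('n', 3037, 'ends', array([409.7, 365.7]), array([496.1, 362.6]), 'mid', array([452.9, 364.1]), 'ang', np.float32(-2.1), 'z', array([245.3, 252.2, 257.1]))
rim z [171.99888376 184.43732843 186.89592688] ((435.0194091796875, 364.4266662597656), 45.823883056640625)
```

View pics/wr9.png

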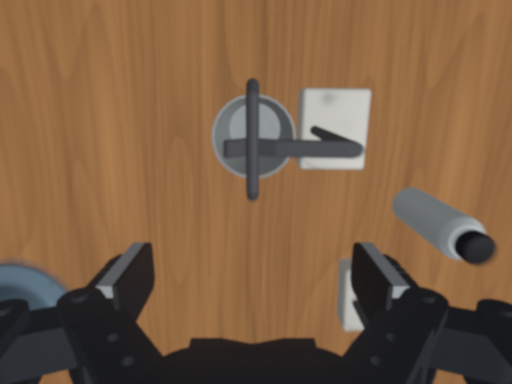

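The tall kettle hangs well: rim centre (435,364), bail across the dip at (252,140). Next the short kettle.

Request:
{"api": "apply_moves", "payload": {"increments": [[[-30, 2, 0, 2, -1], [-85, 5, 0, 5, -1], [-145, 9, 0, 9, -1], [-205, 13, 0, 12, -1], [-265, 17, 0, 16, -1], [-325, 20, 0, 20, -1], [-385, 24, 0, 24, -1], [-445, 28, 0, 28, -1], [-505, 32, 0, 32, -1], [-565, 35, 0, 36, -1], [-625, 39, 0, 42, -1], [-680, 43, 0, 47, -1]]]}}

```text
t: 18.48
tool_pos: [493.4, -343.7, 372.0]
orientation: [3.141, -0.0, 0.772]
wrist_force: [0.8, 0.9, 0.6]
width: 1.005
grip_force: 0.0
```

Request:
{"api": "apply_moves", "payload": {"increments": [[[-25, 30, 0, 0, -1], [-50, 60, 40, 0, -1], [-68, 83, 90, 0, -1], [-68, 83, 140, 0, -1], [-68, 83, 170, 0, -1], [-68, 83, 170, 0, -1], [-68, 83, 170, 0, -1]]]}}

```text
t: 19.35
tool_pos: [503.7, -448.9, 203.9]
orientation: [3.139, -0.0, 0.775]
wrist_force: [0.3, 0.3, 1.3]
width: 1.002
grip_force: 0.0
```

Run:
```python
from w import *
s,P,o=grab("wr10")
Q=sel(P,523,-430,75,137,162);print(line(Q))
d=cv2.fitLine(Q[:,:2].astype(np.float32),cv2.DIST_HUBER,0,.01,.01).ravel();m=np.array([523,-430.])
t=np.array(o["tool_pos"]);yaw=o["orientation"][2];X=np.array([np.cos(yaw),np.sin(yaw)]);Y=np.array([np.sin(yaw),-np.cos(yaw)])
q=(Q[:,:2]-t[:2]);print("tool x",np.percentile(q@X,[1,99]),"y",np.median(q@Y), "line ang",np.degrees(np.arctan2(d[1],d[0])),np.degrees(yaw))
```

```text
t 19.4 [ 504.1 -449.3  204.6] [ 3.1377 -0.      0.7755] eye [ 552.1 -402.   381.9] w 0.9970497955109999 F [ 1.1 -1.   0.5]
('n', 2446, 'ends', array([ 486.5, -470. ]), array([ 562.4, -395.1]), 'mid', array([ 524.5, -432.6]), 'ang', np.float32(44.6), 'z', array([142.5, 152. , 153.9]))
tool x [-27.02836546  79.6187626 ] y 2.359716283256319 line ang 44.649693 44.43531680570758
```

View pics/wr10.png

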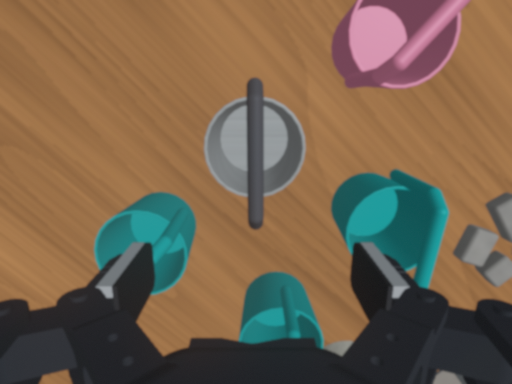

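The steel kettle's bail at (255,150) is aligned, 26 mm along tool +x, and the teal look-alikes are clear of the fingers.

Request:
{"api": "apply_moves", "payload": {"increments": [[[-2, 2, 25, 0, -1], [-2, 2, 60, 0, -1], [-2, 2, 90, 0, -1], [-2, 2, 110, 0, -1], [-2, 2, 120, 0, -1], [-2, 2, 120, 0, -1], [-2, 2, 120, 0, 1], [-2, 2, 120, 0, 1], [-2, 2, 120, 0, 1], [-2, 2, 120, 0, 1], [-2, 2, 120, 0, 1], [-2, 2, 120, 0, 1]]]}}

```text
t: 20.9
tool_pos: [503.2, -451.5, 82.5]
orientation: [3.141, 0.0, 0.775]
wrist_force: [0.7, -0.7, 2.1]
width: 0.117
grip_force: 58.3
```

Request:
{"api": "apply_moves", "payload": {"increments": [[[0, 0, -5, 0, 1], [0, 0, -20, 0, 1], [0, 0, -45, 0, 1], [0, 0, -70, 0, 1], [0, 0, -95, 0, 1], [0, 0, -120, 0, 1], [0, 0, -145, 0, 1], [0, 0, -170, 0, 1], [0, 0, -195, 0, 1], [0, 0, -212, 0, 1], [0, 0, -220, 0, 1], [0, 0, -220, 0, 1]]]}}

```text
t: 22.4
tool_pos: [503.4, -451.5, 303.6]
orientation: [3.139, -0.0, 0.775]
wrist_force: [-0.3, 0.2, -1.6]
width: 0.122
grip_force: 58.4
```

Request:
{"api": "apply_moves", "payload": {"increments": [[[9, -12, 0, -1, 1], [26, -36, 0, -4, 1], [52, -73, 0, -9, 1], [81, -113, 0, -14, 1], [111, -154, 0, -19, 1], [140, -194, 0, -24, 1], [169, -234, 0, -28, 1], [198, -275, 0, -33, 1], [227, -315, 0, -38, 1], [256, -356, 0, -43, 1], [279, -388, 0, -47, 1], [291, -404, 0, -49, 1]]]}}

```text
t: 23.9
tool_pos: [426.9, 42.9, 302.2]
orientation: [-3.141, -0.0, 1.634]
wrist_force: [0.3, -0.6, -1.7]
width: 0.118
grip_force: 58.5
```

Request:
{"api": "apply_moves", "payload": {"increments": [[[0, 0, 0, 0, 1], [0, 0, 8, 0, 1], [0, 0, 25, 0, 1], [0, 0, 50, 0, 1], [0, 0, 75, 0, 1], [0, 0, 100, 0, 1], [0, 0, 125, 0, 1], [0, 0, 140, 0, 1], [0, 0, 147, 0, 1], [0, 0, 147, 0, 1]]]}}

```text
t: 25.15
tool_pos: [427.7, 40.4, 154.7]
orientation: [-3.141, -0.0, 1.629]
wrist_force: [-1.0, 0.5, -1.0]
width: 0.124
grip_force: 58.5
```

Run:
```python
from w import *
s,P,o=grab("wr11")
t=o["tool_pos"];z=t[2]+64;print(o["wrist_force"],o["grip_force"])
Q=sel(P,t[0],t[1]+48,42,z-9,z+12);print("bar",line(Q),"maxy",np.percentile(sel(P,t[0],t[1]+48,60,z-30,z+12)[:,1],99))
Q=sel(P,550,70,60,150,215);print("hook",line(Q) if len(Q)>20 else len(Q))
```

```text
t 25.2 [428.2  40.5 155.3] [3.1414 0.     1.6297] eye [424.5 107.2 332.7] w 0.11989332577162624 F [-1.2  0.8 -0.7]
[-1.20268365  0.84522486 -0.73030858] 58.45670700073242
bar ('n', 8141, 'ends', array([423.5, 120.7]), array([428.2,  47.5]), 'mid', array([425.9,  84.1]), 'ang', np.float32(-86.3), 'z', array([214.7, 224.3, 226.4])) maxy 122.17813666892663
hook ('n', 3283, 'ends', array([500.5,  69.2]), array([544.6,  69.8]), 'mid', array([522.6,  69.5]), 'ang', np.float32(0.9), 'z', array([180.4, 187.1, 199.8]))
```

Request:
{"api": "apply_moves", "payload": {"increments": [[[0, 5, 0, 0, 1], [-1, 18, 0, 0, 1], [-2, 35, 0, 0, 1], [-3, 55, 0, 0, 1], [-4, 75, 0, 0, 1], [-5, 90, 0, 0, 1], [-5, 98, 0, 0, 1], [-5, 99, 0, 0, 1], [-5, 99, 8, 0, 1], [-5, 99, 18, 0, 1], [-5, 99, 26, 0, 1], [-5, 99, 30, 0, 1]]]}}

```text
t: 26.7
tool_pos: [526.3, 41.9, 124.3]
orientation: [-3.14, -0.0, 1.631]
wrist_force: [0.3, -0.3, -1.7]
width: 0.119
grip_force: 58.5
```

Request:
{"api": "apply_moves", "payload": {"increments": [[[0, 0, 1, 0, 1], [0, 0, 2, 0, 1], [0, 0, 2, 0, 1]]]}}

```text
t: 27.08
tool_pos: [527.4, 41.9, 123.4]
orientation: [3.141, -0.0, 1.631]
wrist_force: [0.5, 0.2, -1.8]
width: 0.121
grip_force: 58.5
```

Request:
{"api": "apply_moves", "payload": {"increments": [[[0, 0, 1, 0, 1], [0, 0, 2, 0, 1], [0, 0, 2, 0, 1]]]}}

```text
t: 27.45
tool_pos: [527.7, 41.8, 122.3]
orientation: [3.14, 0.0, 1.631]
wrist_force: [-1.4, -0.7, 5.4]
width: 0.123
grip_force: 59.3
```

Seated, so I'll release and retract.

Request:
{"api": "apply_moves", "payload": {"increments": [[[0, 0, -1, 0, 0.6], [0, 0, -1, 0, 0.3], [0, 0, -1, 0, 0], [0, 0, -1, 0, -0.5], [0, 0, -1, 0, -1], [0, 0, -1, 0, -1], [0, 0, -1, 0, -1], [0, 0, -20, 0, -1], [0, 0, -50, 0, -1], [0, 0, -90, 0, -1], [0, 0, -140, 0, -1], [0, 0, -190, 0, -1]]]}}

```text
t: 28.95
tool_pos: [526.9, 41.9, 312.7]
orientation: [3.142, -0.0, 1.631]
wrist_force: [1.5, -0.1, -0.0]
width: 1.003
grip_force: 0.0
```

Request:
{"api": "apply_moves", "payload": {"increments": [[[0, 0, -30, 0, -1], [0, 0, -30, 0, -1], [0, 0, -30, 0, -1], [0, 0, -30, 0, -1], [0, 0, -30, 0, -1], [0, 0, -30, 0, -1], [0, 0, -30, 0, -1], [0, 0, -30, 0, -1]]]}}

```text
t: 29.95
tool_pos: [527.2, 41.9, 341.2]
orientation: [3.142, -0.0, 1.631]
wrist_force: [0.1, 0.8, 0.2]
width: 1.001
grip_force: 0.0
```

Run:
```python
from w import *
s,P,o=grab("wr12")
for n in range(2):
    Q=sel(P,527,69,55,115,140);print("rim z",len(Q),np.percentile(Q[:,2],[5,50,95]),cv2.minEnclosingCircle(Q[:,:2].astype(np.float32)))
    P=grab("wr13")[1] if n==0 else P
s=snapshot("scene");P=cloud(s).reshape(-1,3)
Q=sel(P,433,363,55,170,200);print("tall rim",len(Q),np.median(Q,0).round(),cv2.minEnclosingCircle(Q[:,:2].astype(np.float32)))
cv2.imwrite("pics/end.png",s["pixels"][120:300,100:460])
```

```text
t 30.0 [527.2  41.9 341.2] [ 3.1415e+00 -1.0000e-04  1.6306e+00] eye [523.7 108.6 519.2] w 0.9995414419117215 F [ 0.9  0.5 -0.1]
rim z 729 [116.67575729 124.85022073 127.38683539] ((528.7582397460938, 68.29417419433594), 45.803382873535156)
t 30.05 [527.2  41.9 341.2] [ 3.1414e+00 -1.0000e-04  1.6306e+00] eye [523.7 108.6 519.2] w 0.9990904280105631 F [-0.9  0.5 -0.1]
rim z 729 [116.58081762 124.99240034 127.52354136] ((528.517578125, 68.20953369140625), 45.807857513427734)
tall rim 112 [442. 356. 177.] ((438.1037292480469, 363.671142578125), 52.81887435913086)
```

View pics/end.png

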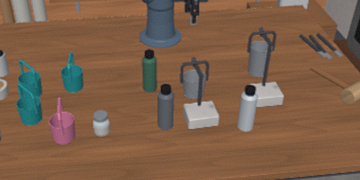

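Both kettles hang on their hooks, at crop (193,80) and (260,55). They look still and upright, the cans and jar are standing, and the arm is clear.

```bash
python3 -c "
from workcell import hand_in;print(hand_in())"
```

```text
the job is handed in; nothing more can be done
None
```

I hung the tall kettle on the high hook and the short one on the low hook, both released, upright and still in the last pictures with the cans and jar standing, and handed the job in at about 30 s; no verdict was shown.

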